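# Open the pass chamber of a dry specimen store, inner gate checked first

## Task

Someone wants the specimen out of the pass chamber of the dry store. First feel that the chamber's inner gate is really shut: press down on the top of its T-handle until it is firmly down against its stop (it may have been left a little raised). Only then slide the chamber's outer hatch fully open, away from the robot, leaving the gate shut.

Things in the scene. Friction and masses are not known exactly. Their poses are not given: they have to be found in the camera images.
- gate_top (a point): Centre of the top of the inner gate's dark steel T-handle: a level bar 90 mm (x) by 24 mm (y) by 14 mm thick, top 152 mm over the bench when shut. It stands over the slot between pass chamber and store. Site axes: x along the bar, away from the robot; y left to the store; z up. Moves with the gate. The round cap, loose specimens and dish are not part of the job.
- inner_gate (a joint): Height in m by which the inner gate, an upright steel plate, is raised. 0 is shut (down on its stop); it starts 0 to 0.018, stays where left, goes down with a push of about 3 N. The dry store is a box 260 mm deep (x), 380 mm wide, 120 mm high: on the robot's right the grey pass chamber, 160 mm wide, on the left the cream store with clear top, the gate between them.
- hatch_bar (a point): Centre of the top of the outer hatch's handle: dark steel bar 90 mm along y, 14 mm thick (x), 16 mm high, on two posts 70 mm apart, top 169 mm over the bench; clear gap of 24 mm between bar and hatch plate. Axes as gate_top; moves with the hatch. When shut it lies 94 mm right (-y) of the gate's handle. The separate grey case at far right with a bar on its lid is not it.
- outer_hatch (a joint): Travel of the outer hatch in m, along +x of hatch_bar (away from the robot): 0 shut (the start), 0.10 fully open at its stop; friction about 3 N, stays where left. The hatch is an aluminium plate 135 mm (x) by 138 mm on top of the pass chamber, upper face 129 mm over the bench; it slides over the chamber's rear deck.

How it is judged (in metres and radians):
On the way, in this order (a step that is already met when the one before it is completed fails the run):
1. with the outer hatch still shut, the fingers press on the inner gate and it is down on its stop (contact force between the fingers and inner_gate above 2 N and value of joint inner_gate below 0.004 m and value of joint outer_hatch below 0.01 m), for 0.1 s.
2. the outer hatch is slid open while the inner gate is shut (value of joint outer_hatch above 0.085 m and value of joint inner_gate below 0.005 m), for 0.2 s.
At the end, for the whole second after the job is handed in: The outer hatch stands open by at least 85 of its 100 mm, at rest, and the inner gate is shut to within 5 mm (all of step 2 and velocity of joint outer_hatch below 0.01 m/s); the robot touches nothing.
It fails at once if the outer hatch is open by more than 15 mm while the inner gate is raised by more than 6 mm (value of joint outer_hatch above 0.015 m and value of joint inner_gate above 0.006 m).
It also fails if it takes over 42 s, if anything falls off the work surface, if the arm or the gripper's body presses on something with over 40 N, if the wrist force passes 120 N, or if a joint passes its speed limit or range.

## Robot

A 6-joint arm with a two-finger parallel gripper is mounted at the origin on the work surface. World frame = base frame: x ahead of the robot, y to its left, z up, the work surface at z = 0. Lengths are in m, angles in degrees, forces in N, time in s.
With the tool pointing down it reaches from about 0.4 to 0.825 m from the base axis. Payload 7 kg.
Tool frame: the origin (TCP) lies at the very end of the fingers, on their centre line; the grasp point (between the pads) lies hold_point_z behind it (hold_point_z is the distance from the TCP to the grasp point, in m); z points along the fingers, y is the direction in which the jaws open and shut (so a half turn about z gives the same grasp; the last joint's range is limited). The gripper opens to 88 mm and grips with 3 to 60 N. Pads are 19 mm wide; open, the fingers measure 130 mm over their backs; the gripper's body (78 mm by 193 mm) begins 47 mm behind the grasp point.
Start: joints at [16.507, 20.546, 0.682, 0, -70.136, -16.507], TCP at [0.675, -0, 0.227] pointing down, gripper open.
Joint ranges: [-176.03, 176.03], [-82.01, 121.73], [-58.28, 71.71], [-173.87, 95.51], [-174.79, -0.11], [-173.66, 173.66]. Speed limits (degrees/s): [136.94, 136.94, 172.46, 180, 180, 180].

## Interface

Orientations are given as [roll, pitch, yaw] about the fixed x, y, z axes, in that order (R = Rz(yaw) Ry(pitch) Rx(roll)).
In Python, from plant import get_obs, snapshot, close_job, hold_point_z gives the robot as it stands. The module is installed in compiled form; this text tells all that it offers.
- The arm moves only by the tool jog_arm, never from a script. Its argument "commands" is a list of rows, each a list of 4 numbers: the shift along the world's x, y, z in mm, then the turn about the world's z in degrees. In form: [[x, y, z, turn], ...]. A call has exactly 10 rows; each row shifts and turns the commanded pose from where the row before left it; what a row does not reach is not made up. A row lasts 1/12 s, in which the tool goes at most 41.7 mm and 7.16 degrees, less where a joint would pass 70% of its speed; a pose out of reach is approached as far as the arm can. A call is refused whole if a number of a shift passes 41.7 or a number of a turn 7.16, either way. A call with a gripper value outside its range is refused whole. "fingers" is the finger opening in mm, from 0 to 87.6, set as the call begins (left out, the last holds). The fingers move at their own pace and stop on an object; the grip force is fixed at half the most. Time passes only in rows, so rows that do not move let the fingers close, or fill a call up. It gives the time, the measured TCP pose, the force and the opening at its end, in the units of the state.
- get_obs(): the state, without advancing time (a new reading comes with each control period).
- snapshot(name): name is "scene" or "side" or "wrist"; returns a dict with "image" (420x560x3 uint8, red, green, blue), "fov_y" (degrees; the focal length in pixels is half the picture's height over the tangent of half this angle, whatever the lens; pixels are square), "cx", "cy" (the principal point, pixels), "rvec" (rotation vector, rad) and "tvec" (3), from world to camera coordinates, as OpenCV has them; the wrist camera has in their place "mount" (4x4, takes a point from camera to tool coordinates, whose origin is the TCP and whose axes are the flange's). Camera axes: x right, y down, z forward; pixel columns grow to the right and rows downward; lengths in m; the calibration is good to about 2 mm. A picture is of the moment at which its call begins: read the wrist's pose just before it. There is no depth.
- close_job(): hands the job in, once; it reports no verdict.
The state is a dict: "clock": time; "joint_pos": joint angles; "qvel": joint speeds; "tau": joint torques, N m; "tool_pos": TCP position; "orientation": TCP orientation; "force": force on the tool from outside, world axes, zero at the start; "moment": the same for the moment, N m; "opening": finger opening in m.
Only numpy, scipy, OpenCV 4.12 (cv2) and the standard library are available. Lean on these libraries where they do the work, as an engineer would, in place of code of your own. Each camera call takes 0.05 s, during which the arm holds its last target.

## Working session

There is one attempt and no reset: what is moved stays moved. The work goes in short steps, Python scripts to look and compute and a tool call to move; the robot and the scene stay as the last step left them, time stands still between calls to the robot, and variables do not carry over. Pictures are saved under pics/ and viewed, and the job is handed in when it is done.

Besides the shell and the picture viewer there is one more tool, called after ">>>" as name(argument=value, ...) on one line, values as JSON. jog_arm: Moves the arm, as the interface text tells. Its arguments: {"type":"object","properties":{"commands":{"type":"array","items":{"type":"array","items":{"type":"number"}}},"fingers":{"type":"number"}},"required":["commands"]}

```bash
mkdir -p pics; python3 - <<'E'
from plant import get_obs, snapshot, hold_point_z
import cv2,pickle
o=get_obs();print(o,hold_point_z)
for n in("scene","side","wrist"):
    s=snapshot(n);cv2.imwrite(f"pics/{n}1.png",s["image"][:,:,::-1]);pickle.dump((o,s),open(f"pics/{n}1.pkl","wb"));print(n,{k:v for k,v in s.items() if k!="image"})
E
```

```text
{'clock': 0.0, 'joint_pos': array([ 1.65074728e+01,  2.05922190e+01,  6.33592998e-01, -1.92182120e-02,
       -7.01354726e+01, -1.65067218e+01]), 'qvel': array([ 0.09599165, -0.05532496, -0.09019128, -0.04899341,  0.15441261,
       -0.0255302 ]), 'tau': array([-8.00930356e-04, -5.82726967e+01,  2.93058443e+01,  6.99745238e+00,
        6.93249181e-03, -2.06530804e-04]), 'tool_pos': array([ 6.74513335e-01, -2.52873885e-05,  2.25615301e-01]), 'orientation': array([ 1.79904646e+02, -9.41685135e-03, -9.00057863e+01]), 'force': array([-0.13266508, -1.22731545,  0.41410397]), 'moment': array([ 0.00384571, -0.01849528,  0.02984779]), 'opening': 0.08765636138607359} 0.0188
scene {'fov_y': 49.82596062138267, 'cx': 287.3223418776963, 'cy': 211.85583212914733, 'rvec': array([ 2.6128829 ,  0.02980421, -0.00462255]), 'tvec': array([-0.5214387 ,  0.08117869,  0.75595558])}
side {'fov_y': 51.096743524923696, 'cx': 273.24275490042805, 'cy': 204.71298163901398, 'rvec': array([ 2.24992982, -1.44117772,  0.4054311 ]), 'tvec': array([-0.20684207,  0.49376647,  0.50016847])}
wrist {'fov_y': 69.58513735537088, 'cx': 275.466228663281, 'cy': 209.02852077996627, 'mount': array([[-1.35262918e-04, -9.61384512e-01, -2.75208651e-01,
         7.45132873e-02],
       [ 9.99999759e-01, -3.17499153e-04,  6.17625506e-04,
        -1.85196742e-04],
       [-6.81154109e-04, -2.75208501e-01,  9.61384323e-01,
        -1.57311760e-01],
       [ 0.00000000e+00,  0.00000000e+00,  0.00000000e+00,
         1.00000000e+00]])}
```

View pics/scene1.png

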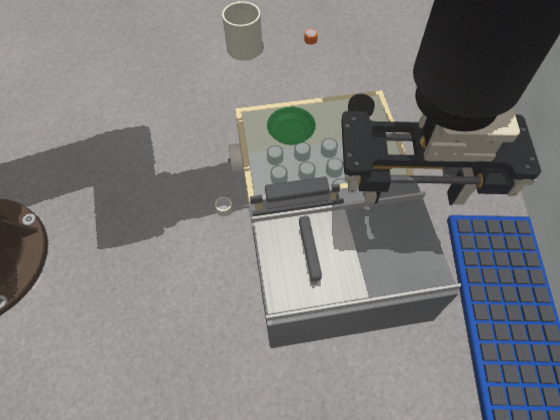

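View pics/side1.png

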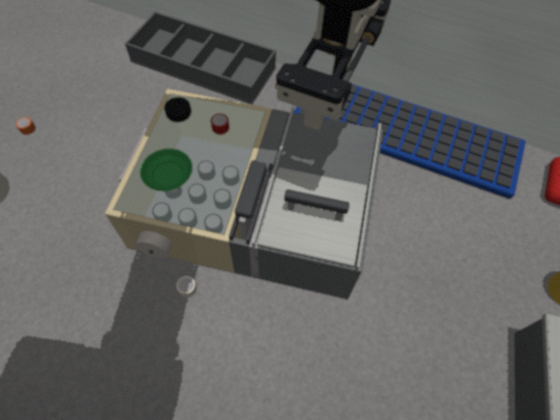

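View pics/wrist1.png

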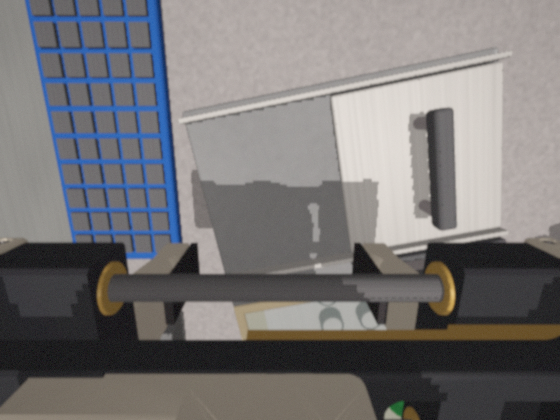

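```bash
python3 - <<'E'
import cv2
a=cv2.imread("pics/scene1.png");b=cv2.imread("pics/side1.png")
cv2.imwrite("pics/sc.png",cv2.resize(a[165:300,240:380],None,fx=5,fy=4.4,interpolation=2)[:600] if 0 else cv2.resize(a[165:285,240:380],None,fx=5,fy=5,interpolation=2))
cv2.imwrite("pics/sd.png",cv2.resize(b[150:250,225:365],None,fx=5,fy=5,interpolation=2))
E
```

```text
(no output)
```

View pics/sc.png

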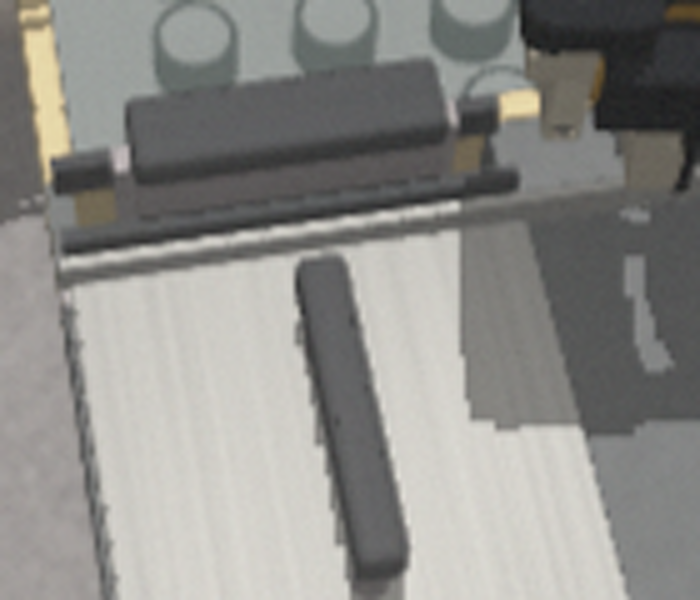

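View pics/sd.png

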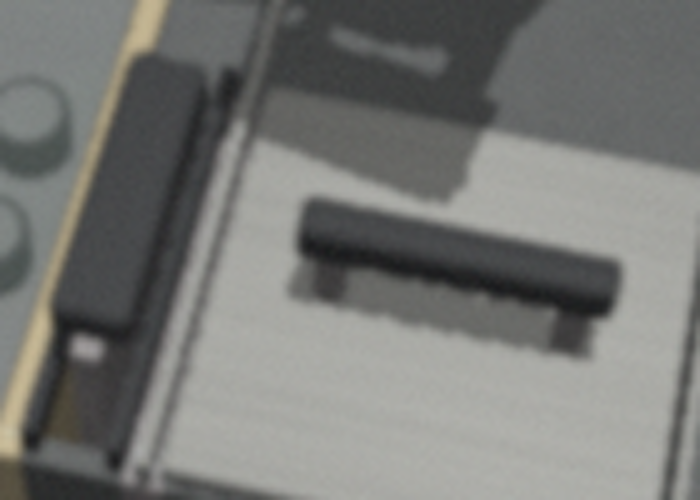

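```bash
cat >h.py <<'E'
import numpy as np,cv2,pickle
def cam(s):
    h,w=s["image"].shape[:2];f=h/2/np.tan(np.radians(s["fov_y"])/2)
    K=np.array([[f,0,s["cx"]],[0,f,s["cy"]],[0,0,1]]);R=cv2.Rodrigues(np.array(s["rvec"]))[0]
    return K,R,np.array(s["tvec"])
def plane(s,p,z):
    K,R,t=cam(s);d=R.T@np.linalg.inv(K)@[p[0],p[1],1];c=-R.T@t
    return c+d*(z-c[2])/d[2]
def tri(s1,p1,s2,p2):
    P=[]
    for s in(s1,s2):
        K,R,t=cam(s);P.append(K@np.c_[R,t])
    X=cv2.triangulatePoints(P[0],P[1],np.float64(p1),np.float64(p2))[:,0];return X[:3]/X[3]
E
python3 - <<'E'
from h import *
a=pickle.load(open("pics/scene1.pkl","rb"))[1];b=pickle.load(open("pics/side1.pkl","rb"))[1]
for s in(a,b):
    K,R,t=cam(s);print(-R.T@t)
A=lambda x,y:(240+x/5,165+y/5)
B=lambda x,y:(225+x/5,150+y/5)
g=dict(pp=((130,105),(140,55)),pm=((447,125),(203,75)),mm=((137,170),(125,328)),mp=((130,105),(60,310)))
g['pp']=((435,62),(140,55))
for k,(p,q) in g.items(): print('gate',k,tri(a,A(*p),b,B(*q)),plane(a,A(*p),.152),plane(b,B(*q),.152))
h=dict(Lc=((322,262),(308,215)),Rc=((383,565),(618,275)))
for k,(p,q) in h.items(): print('bar',k,tri(a,A(*p),b,B(*q)),plane(a,A(*p),.169),plane(b,B(*q),.169))
E
```

```text
[ 0.52649623 -0.29952175  0.6950148 ]
[ 0.23965634 -0.10951678  0.68361421]
gate pp [0.57633126 0.07042453 0.1611817 ] [0.57727224 0.07697042 0.152     ] [0.58210615 0.07342693 0.152     ]
gate pm [0.57969485 0.05152807 0.15768752] [0.58022468 0.05517374 0.152     ] [0.58342732 0.05333129 0.152     ]
gate mm [0.4928832  0.03413444 0.1590401 ] [0.4921763  0.03791244 0.152     ] [0.49671213 0.03660803 0.152     ]
gate mp [0.48969782 0.05272066 0.16214737] [0.48918616 0.05987091 0.152     ] [0.49425015 0.05548107 0.152     ]
bar Lc [0.54432507 0.00255031 0.16428082] [ 5.44015189e-01 -4.44021964e-04  1.69000000e-01] [0.54179657 0.00180772 0.169     ]
bar Rc [ 0.56052248 -0.0837191   0.16571626] [ 0.55942626 -0.08660311  0.169     ] [ 0.55977342 -0.08246565  0.169     ]
```

The gate handle's centre is near (0.535, 0.052, 0.160), so it is raised about 8 mm. The hatch bar is near (0.552, -0.042), with yaw about 11°. The 94 mm spacing agrees with the task text. I'm moving over the gate with the fingers closed.

>>> jog_arm(commands=[[-14, 5.2, 0, 1.1], [-14, 5.2, 0, 1.1], [-14, 5.2, 0, 1.1], [-14, 5.2, 0, 1.1], [-14, 5.2, 0, 1.1], [-14, 5.2, 0, 1.1], [-14, 5.2, -5, 1.1], [-14, 5.2, -5, 1.1], [-14, 5.2, -5, 1.1], [-14, 5.2, -5, 1.1]], fingers=0)

```text
clock: 0.98
tool_pos: [0.5341, 0.0521, 0.2062]
orientation: [180.0, 0.0, -79.0]
force: [0.6, -0.7, 0.3]
opening: 0.0264
```

>>> jog_arm(commands=[[0, 0, -6, 0], [0, 0, -6, 0], [0, 0, -5, 0], [0, 0, 0, 0], [0, 0, 0, 0], [0, 0, 0, 0], [0, 0, 0, 0], [0, 0, 0, 0], [0, 0, 0, 0], [0, 0, 0, 0]])

```text
clock: 1.82
tool_pos: [0.5351, 0.052, 0.1897]
orientation: [-180.0, 0.0, -79.0]
force: [0.2, -0.8, 0.1]
opening: 0.0004
```

```bash
python3 - <<'E'
from plant import get_obs, snapshot
import cv2,pickle,numpy as np
from h import *
o=get_obs();print(o)
s=snapshot("scene");t=snapshot("side")
cv2.imwrite("pics/m2.png",np.hstack([cv2.resize(x["image"][y:y+150,200:400,::-1],None,fx=2,fy=3,interpolation=2)if 0 else cv2.resize(x["image"][y:y+200,190:390,::-1],(400,400),interpolation=2) for x,y in((s,90),(t,60))]))
pickle.dump((o,s,t),open("pics/m2.pkl","wb"))
E
```

```text
{'clock': 1.8167, 'joint_pos': array([ 2.64488752e+01,  9.25126789e+00, -1.97625774e+01,  3.49125055e-03,
       -6.09720423e+01, -1.54562164e+01]), 'qvel': array([ 0.00014879, -0.05720572, -0.14231334, -0.10087683,  0.06020866,
       -0.00075565]), 'tau': array([-2.27950764e-02, -4.04539275e+01,  2.72953820e+01,  6.51407987e+00,
        1.50501978e-02,  6.75762089e-05]), 'tool_pos': array([0.53510278, 0.05195184, 0.18968839]), 'orientation': array([-1.79985584e+02,  8.18265913e-04, -7.90056474e+01]), 'force': array([ 0.2404261 , -0.80040037,  0.11701839]), 'moment': array([-0.02593351,  0.0713079 ,  0.02765629]), 'opening': 0.0003639823753818412}
```

View pics/m2.png

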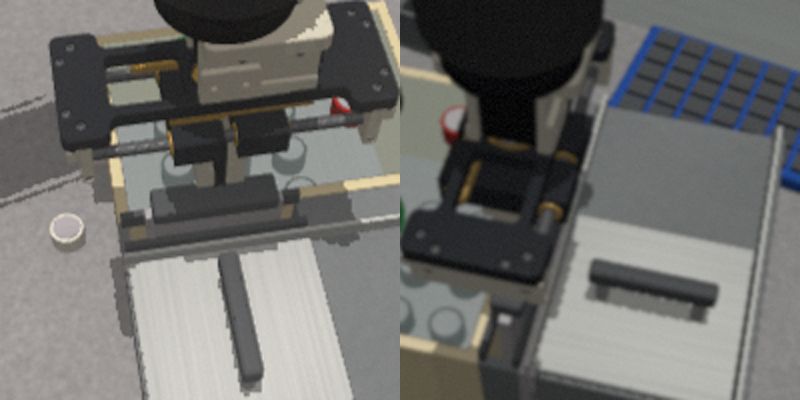

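The picture shows the closed fingertips (about (218,187) in the left panel) over the T-handle bar (150–280, 185–215). I'm going down slowly until contact.

>>> jog_arm(commands=[[0, 0, -4, 0], [0, 0, -4, 0], [0, 0, -4, 0], [0, 0, -4, 0], [0, 0, -3, 0], [0, 0, -3, 0], [0, 0, -3, 0], [0, 0, -2, 0], [0, 0, 0, 0], [0, 0, 0, 0]])

```text
clock: 2.75
tool_pos: [0.535, 0.052, 0.1625]
orientation: [180.0, -0.0, -79.0]
force: [0.7, 0.5, 0.6]
opening: 0.0005
```

>>> jog_arm(commands=[[0, 0, -1, 0], [0, 0, -1, 0], [0, 0, -1, 0], [0, 0, -1, 0], [0, 0, -1, 0], [0, 0, -1, 0], [0, 0, 0, 0], [0, 0, 0, 0], [0, 0, 0, 0], [0, 0, 0, 0]])

```text
clock: 3.58
tool_pos: [0.5349, 0.052, 0.1565]
orientation: [180.0, 0.0, -79.0]
force: [0.3, 0.1, -0.1]
opening: 0.0007
```

>>> jog_arm(commands=[[0, 0, -0.5, 0], [0, 0, -0.5, 0], [0, 0, -0.5, 0], [0, 0, -0.5, 0], [0, 0, -0.5, 0], [0, 0, -0.5, 0], [0, 0, -0.5, 0], [0, 0, 0, 0], [0, 0, 0, 0], [0, 0, 0, 0]])

```text
clock: 4.42
tool_pos: [0.5349, 0.052, 0.1529]
orientation: [180.0, 0.0, -79.0]
force: [-0.8, 0.5, 0.7]
opening: 0.0008
```

>>> jog_arm(commands=[[0, 0, -0.5, 0], [0, 0, -0.5, 0], [0, 0, -0.5, 0], [0, 0, -0.5, 0], [0, 0, -0.5, 0], [0, 0, -0.5, 0], [0, 0, 0, 0], [0, 0, 0, 0], [0, 0, 0, 0], [0, 0, 0, 0]])

```text
clock: 5.25
tool_pos: [0.5351, 0.052, 0.1522]
orientation: [-179.9, -0.0, -79.0]
force: [-7.9, 1.0, 19.3]
opening: 0.0005
```

```bash
python3 - <<'E'
from plant import get_obs, snapshot
import cv2,pickle,numpy as np
from h import *
o=get_obs();print(o['force'],o['tool_pos'])
s=snapshot("scene");t=snapshot("side")
cv2.imwrite("pics/m3.png",np.hstack([cv2.resize(x["image"][y:y+130,c:c+130,::-1],(400,400),interpolation=2) for x,y,c in((s,130,240),(t,130,210))]))
pickle.dump((o,s,t),open("pics/m3.pkl","wb"))
E
```

```text
[-7.88351749  0.95336188 19.32181756] [0.53507418 0.0519617  0.15217954]
```

View pics/m3.png

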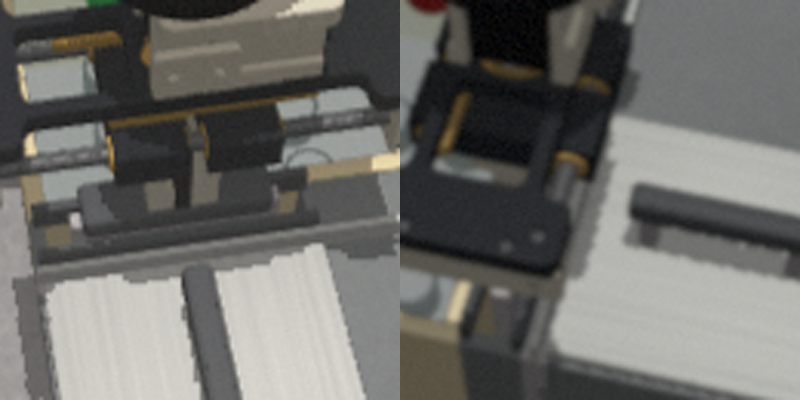

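Force is 19 N with the tip at z = 0.152, so the gate is firmly on its stop. The picture shows the fingertips on the bar at about (190,200), and the bar now sits lower. Next I lift off and go to the near side of the hatch bar.

>>> jog_arm(commands=[[0, 0, 3, 0], [0, 0, 12, 0], [0, 0, 15, 0], [0, 0, 15, 0], [-6, -20, 0, 0], [-6, -20, 0, 0], [-6, -20, 0, 0], [-6, -20, 0, 0], [-6, -20, 0, 0], [0, -3, 0, 0]])

```text
clock: 6.18
tool_pos: [0.5035, -0.0531, 0.1947]
orientation: [179.9, 0.0, -79.1]
force: [-0.3, -0.1, -0.2]
opening: 0.0005
```

>>> jog_arm(commands=[[0, 0, 0, 0], [0, 0, -8, 0], [0, 0, -10, 0], [0, 0, -10, 0], [0, 0, -10, 0], [0, 0, -7, 0], [0, 0, -5, 0], [0, 0, -3, 0], [0, 0, 0, 0], [0, 0, 0, 0]])

```text
clock: 7.02
tool_pos: [0.5052, -0.051, 0.1421]
orientation: [-180.0, -0.0, -79.0]
force: [0.7, 0.0, -0.2]
opening: 0.0006
```

```bash
python3 - <<'E'
from plant import get_obs, snapshot
import cv2,pickle,numpy as np
from h import *
o=get_obs();print(o['force'],o['tool_pos'])
s=snapshot("scene");t=snapshot("side")
cv2.imwrite("pics/m4.png",np.hstack([cv2.resize(x["image"][y:y+160,c:c+160,::-1],(400,400),interpolation=2) for x,y,c in((s,150,220),(t,130,220))]))
pickle.dump((o,s,t),open("pics/m4.pkl","wb"))
E
```

```text
[ 0.73606997  0.02172953 -0.24255797] [ 0.50515016 -0.05097286  0.14210862]
```

View pics/m4.png

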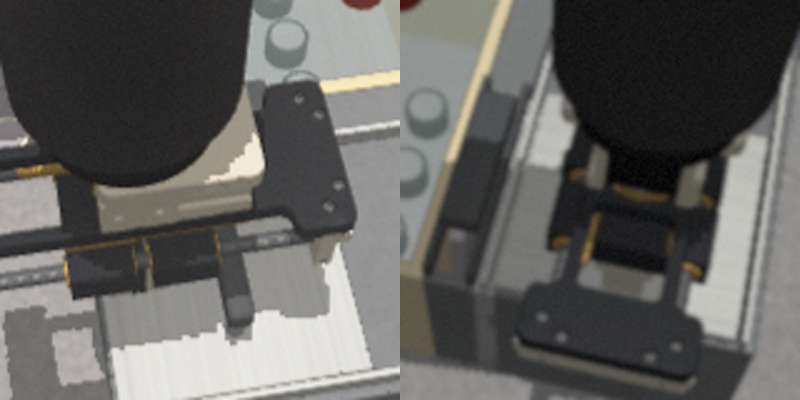

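>>> jog_arm(commands=[[3, 0.6, 0, 0], [3, 0.6, 0, 0], [3, 0.6, 0, 0], [3, 0.6, 0, 0], [3, 0.6, 0, 0], [3, 0.6, 0, 0], [3, 0.6, 0, 0], [3, 0.6, 0, 0], [3, 0.6, 0, 0], [3, 0.6, 0, 0]])

```text
clock: 7.95
tool_pos: [0.5346, -0.0452, 0.1419]
orientation: [179.9, 0.0, -79.0]
force: [-2.8, -0.3, 1.7]
opening: 0.0
```

>>> jog_arm(commands=[[4, 0.8, 0, 0], [4, 0.8, 0, 0], [4, 0.8, 0, 0], [4, 0.8, 0, 0], [4, 0.8, 0, 0], [4, 0.8, 0, 0], [4, 0.8, 0, 0], [4, 0.8, 0, 0], [4, 0.8, 0, 0], [4, 0.8, 0, 0]])

```text
clock: 8.78
tool_pos: [0.5753, -0.0372, 0.142]
orientation: [180.0, -0.0, -79.0]
force: [-3.8, -3.3, 0.4]
opening: 0.0002
```

```bash
python3 - <<'E'
from plant import get_obs, snapshot
import cv2,pickle,numpy as np
from h import *
o=get_obs();print(o['force'],o['tool_pos'])
s=snapshot("scene");t=snapshot("side")
cv2.imwrite("pics/m5.png",np.hstack([cv2.resize(x["image"][y:y+160,c:c+160,::-1],(400,400),interpolation=2) for x,y,c in((s,150,240),(t,130,220))]))
pickle.dump((o,s,t),open("pics/m5.pkl","wb"))
E
```

```text
[-3.83956689 -3.31956755  0.42271003] [ 0.57530997 -0.03715457  0.14199111]
```

View pics/m5.png

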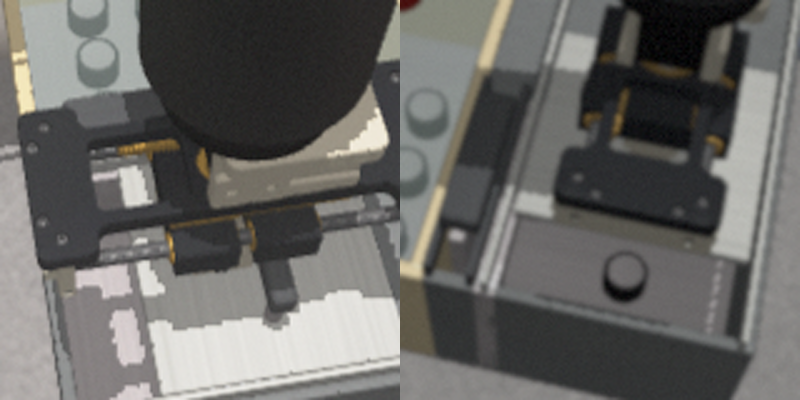

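The hatch is sliding: the chamber opening and the specimen now show at (625,275) in the right panel, and the pushing force is about 4 N. I'll carry on to the stop.

>>> jog_arm(commands=[[4, 0.8, 0, 0], [4, 0.8, 0, 0], [4, 0.8, 0, 0], [4, 0.8, 0, 0], [4, 0.8, 0, 0], [4, 0.8, 0, 0], [4, 0.8, 0, 0], [4, 0.8, 0, 0], [3, 0.6, 0, 0], [2, 0.4, 0, 0]])

```text
clock: 9.72
tool_pos: [0.6125, -0.0296, 0.142]
orientation: [-180.0, -0.0, -79.0]
force: [-2.4, -2.7, 1.3]
opening: 0.0002
```

>>> jog_arm(commands=[[1, 0.2, 0, 0], [1, 0.2, 0, 0], [1, 0.2, 0, 0], [1, 0.2, 0, 0], [1, 0.2, 0, 0], [1, 0.2, 0, 0], [0, 0, 0, 0], [0, 0, 0, 0], [0, 0, 0, 0], [0, 0, 0, 0]])

```text
clock: 10.55
tool_pos: [0.6182, -0.0282, 0.1421]
orientation: [-180.0, 0.0, -79.0]
force: [-1.4, -2.0, -0.8]
opening: 0.0005
```

Not at the stop yet, so I'll creep on.

>>> jog_arm(commands=[[1, 0.2, 0, 0], [1, 0.2, 0, 0], [1, 0.2, 0, 0], [0.5, 0.1, 0, 0], [0.5, 0.1, 0, 0], [0.5, 0.1, 0, 0], [0.5, 0.1, 0, 0], [0, 0, 0, 0], [0, 0, 0, 0], [0, 0, 0, 0]])

```text
clock: 11.38
tool_pos: [0.6232, -0.0274, 0.1421]
orientation: [-180.0, 0.0, -79.0]
force: [-1.7, -0.5, 0.9]
opening: 0.0002
```

>>> jog_arm(commands=[[0.5, 0.1, 0, 0], [0.5, 0.1, 0, 0], [0.5, 0.1, 0, 0], [0.5, 0.1, 0, 0], [0.5, 0.1, 0, 0], [0.5, 0.1, 0, 0], [0, 0, 0, 0], [0, 0, 0, 0], [0, 0, 0, 0], [0, 0, 0, 0]])

```text
clock: 12.22
tool_pos: [0.6261, -0.0268, 0.1421]
orientation: [-180.0, 0.0, -79.0]
force: [-2.1, -0.9, 0.4]
opening: 0.0002
```

>>> jog_arm(commands=[[0.5, 0.1, 0, 0], [0.5, 0.1, 0, 0], [0.5, 0.1, 0, 0], [0.5, 0.1, 0, 0], [0.5, 0.1, 0, 0], [0.5, 0.1, 0, 0], [0.5, 0.1, 0, 0], [0.5, 0.1, 0, 0], [0, 0, 0, 0], [0, 0, 0, 0]])

```text
clock: 13.05
tool_pos: [0.6263, -0.0268, 0.142]
orientation: [179.6, 0.0, -79.0]
force: [-16.2, -1.8, 11.0]
opening: 0.0007
```

```bash
python3 - <<'E'
from plant import get_obs, snapshot
import cv2,pickle,numpy as np
from h import *
o=get_obs();print(o['force'],o['tool_pos'])
s=snapshot("scene");t=snapshot("side")
cv2.imwrite("pics/m6.png",np.hstack([cv2.resize(x["image"][y:y+160,c:c+160,::-1],(400,400),interpolation=2) for x,y,c in((s,150,240),(t,130,220))]))
pickle.dump((o,s,t),open("pics/m6.pkl","wb"))
E
```

```text
[-16.18689156  -1.81429915  11.03336885] [ 0.62631047 -0.02680924  0.14198782]
```

View pics/m6.png

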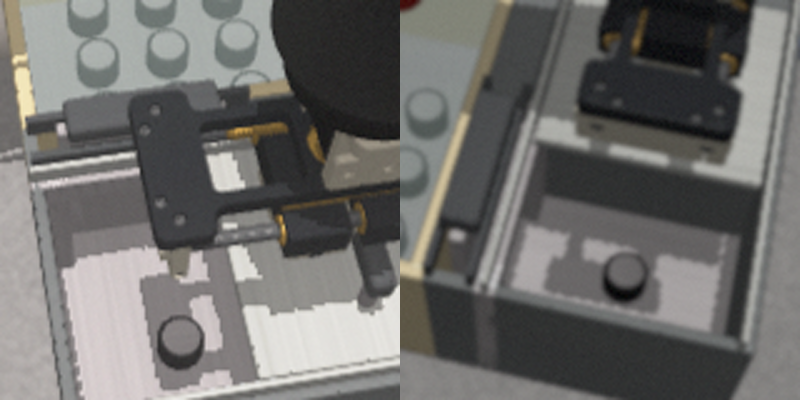

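The hatch is at its stop: 16 N and no further motion, with the chamber wide open and the specimen at (180,340) in the left panel. I'll back off, then lift.

>>> jog_arm(commands=[[-5, -1, 0, 0], [-8, -1.6, 0, 0], [-5, -1, 0, 0], [0, 0, 0, 0], [0, 0, 15, 0], [0, 0, 20, 0], [0, 0, 20, 0], [0, 0, 20, 0], [0, 0, 15, 0], [0, 0, 0, 0]])

```text
clock: 13.98
tool_pos: [0.6142, -0.0294, 0.2361]
orientation: [-179.6, -0.0, -79.0]
force: [1.0, -0.3, 0.9]
opening: 0.0003
```

>>> jog_arm(commands=[[0, -15, 5, 0], [0, -15, 5, 0], [0, -15, 5, 0], [0, -15, 5, 0], [0, -15, 5, 0], [0, -10, 0, 0], [0, -5, 0, 0], [0, 0, 0, 0], [0, 0, 0, 0], [0, 0, 0, 0]])

```text
clock: 14.82
tool_pos: [0.6119, -0.1192, 0.2566]
orientation: [180.0, 0.0, -79.0]
force: [1.5, 0.3, 0.1]
opening: -0.0
```

```bash
python3 - <<'E'
from plant import get_obs, snapshot
import cv2,pickle,numpy as np
from h import *
o=get_obs();print(o['force'],o['tool_pos'])
s=snapshot("scene");t=snapshot("side")
cv2.imwrite("pics/m7.png",np.hstack([cv2.resize(x["image"][y:y+160,c:c+160,::-1],(400,400),interpolation=2) for x,y,c in((s,150,240),(t,130,220))]))
pickle.dump((o,s,t),open("pics/m7.pkl","wb"))
E
```

```text
[1.46055017 0.26282119 0.14226578] [ 0.61188762 -0.11916032  0.25658417]
```

View pics/m7.png

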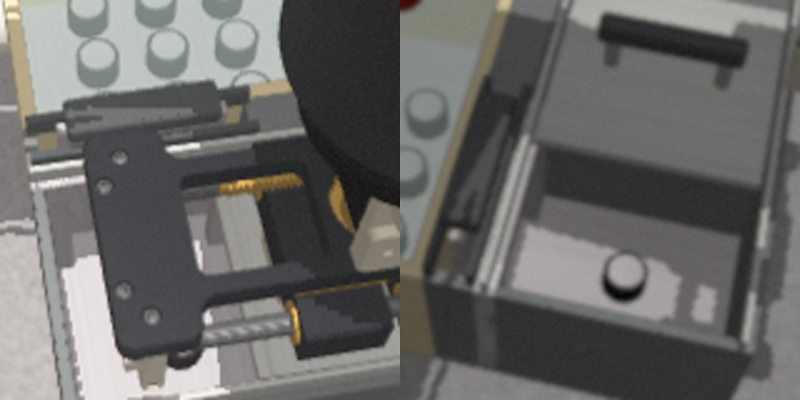

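```bash
python3 - <<'E'
from h import *
o,s,t=pickle.load(open("pics/m7.pkl","rb"))
A=lambda x,y:(240+x/2.5,150+y/2.5)
B=lambda x,y:(220+(x-400)/2.5,130+y/2.5)
L,R=plane(t,B(603,24),.169),plane(t,B(747,52),.169);print(L,R,(L+R)/2)
print('travel',((L+R)/2-np.array([.5508,-.0403,.169]))@[.982,.19,0])
# gate near end corners (mm), (mp) and far (pp)
for p,q in(((68,135),(475,227)),((64,105),(445,220)),((218,82),(490,88))): print(tri(s,A(*p),t,B(*q)))
E
```

```text
[0.63681264 0.01969143 0.169     ] [ 0.65338334 -0.06504824  0.169     ] [ 0.64509799 -0.0226784   0.169     ]
travel 0.09594872924558848
[0.49210292 0.03427815 0.1453187 ]
[0.48857822 0.0516049  0.14804935]
[0.57698412 0.06628939 0.15291158]
```

```bash
python3 - <<'E'
from plant import close_job,get_obs
print(get_obs()['force']);print(close_job())
E
```

```text
[ 0.14219459 -1.18464721  0.28385885]
the job is handed in; nothing more can be done
None
```

The gate was pressed shut first and the hatch then slid fully open. I handed the job in at about 15 s of the 42 s allowed.

- **Gate:** It started about 8 mm raised, by triangulation. I pressed its T-handle down with closed fingers until the force reached 19 N with the fingertips at 152 mm, the height given for shut. The later lift-off showed no sign of raising it again.
- **Hatch:** I pushed the bar along +x from the robot's side until it stopped moving and the force rose to 16 N, so it is at its stop. Then I backed off and lifted clear.

**Last checks:**
- **Hatch travel:** the side picture gives about 96 mm, good to a few mm, so it agrees with a full 100 mm.
- **Gate height:** three corners of the gate handle came out at 145–153 mm. They disagree by 7 mm, so this check is rough, but it fits shut and not the raised start (about 160 mm).
- **Robot contact:** the tool stood clear of everything, with force readings of about 1 N, which is at the noise level.

None of the checks failed.

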